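# Cock both sprung slides of a drawer-side clamping jig

## Task

Open the spring clamping jig for the next drawer side: with the fingertips, push each of its two sprung slides away from the robot past its first catch and let it go, so that it springs back and stays held by its stop pin at the middle of its travel, not at the far catch. Only push the upright wooden plates: pinch and lift nothing, keep off the black knobs of the stop pins, and leave the loose things where they lie.

Things in the scene. Friction and masses are not known exactly. Their poses are not given: they have to be found in the camera images.
- jig: Clamping jig fixed to the bench: plywood base 280 mm wide, 15 mm thick, from x = -165 to +110 mm. Origin on the bench top midway between the slides, under the line of the stop pins. +x is the push direction of both slides, +y is left. Slides lie along x at y = +75 (left) and -75 mm (right). A dark strip at x = -160 to -140 mm is 30 mm high above the bench.
- left_slide (a joint): left slide's travel along jig +x (m): 0 at rest, 0.036 held at the first, middle catch, 0.066 at the far catch, 0.076 hard end. Spring 4 N at 0, 8 N at 0.036, 12 N at the end; a tooth adds up to 3 N as it lifts the pin. Pushed to 0.040-0.060 and let go, it springs back to 0.036 and holds; let go short of the catch it returns to 0; past about 0.063 it goes on to stay at the far catch and cannot be brought back.
- left_face (a point): Centre of the near upright face of the left slide's wooden push plate, 60 mm above the bench: the place to push; moves with the slide. Axes as the jig's (+x = push direction). Plate 50 mm wide, 18 mm thick, from 29 to 81 mm above the bench. At rest the face is 125 mm on the near side of the stop pin and 15 mm beyond the dark strip.
- left_pad: Pale front board (8 mm thick) of the left push plate. Its origin is not at the board but 125 mm beyond its face, 15 mm above the bench.
- left_back: Dark rear board (10 mm thick, with a rib behind) of the left push plate; same origin as the front board. Pressing on both boards at once is pinching.
- left_pin (a joint): Height of the left stop pin (m): 0 dropped, about 0.009 while a tooth of the slide passes under it. Sprung downwards.
- left_knob: Black knob on top of the left stop pin, 18 mm diameter, 14 mm high, origin at its underside (56 mm above the bench when the pin is down), over a steel bridge 48 mm wide and 51 mm high. Not to be touched.
- right_slide (a joint): right slide's travel along jig +x (m): 0 at rest, 0.036 held at the first, middle catch, 0.066 at the far catch, 0.076 hard end. Spring 4 N at 0, 8 N at 0.036, 12 N at the end; a tooth adds up to 3 N as it lifts the pin. Pushed to 0.040-0.060 and let go, it springs back to 0.036 and holds; let go short of the catch it returns to 0; past about 0.063 it goes on to stay at the far catch and cannot be brought back.
- right_face (a point): Centre of the near upright face of the right slide's wooden push plate, 60 mm above the bench: the place to push; moves with the slide. Axes as the jig's (+x = push direction). Plate 50 mm wide, 18 mm thick, from 29 to 81 mm above the bench. At rest the face is 125 mm on the near side of the stop pin and 15 mm beyond the dark strip.
- right_pad: Pale front board (8 mm thick) of the right push plate. Its origin is not at the board but 125 mm beyond its face, 15 mm above the bench.
- right_back: Dark rear board (10 mm thick, with a rib behind) of the right push plate; same origin as the front board. Pressing on both boards at once is pinching.
- right_pin (a joint): Height of the right stop pin (m): 0 dropped, about 0.009 while a tooth of the slide passes under it. Sprung downwards.
- right_knob: Black knob on top of the right stop pin, 18 mm diameter, 14 mm high, origin at its underside (56 mm above the bench when the pin is down), over a steel bridge 48 mm wide and 51 mm high. Not to be touched.
- spacer: Loose dark wooden spacer, 60 x 30 x 24 mm, lying on the jig base between the slides; origin at the centre of its underside. A bystander.
- glue: White glue bottle with a blue cap, 56 mm diameter, 150 mm tall, standing right of the jig; origin at the centre of its underside. A bystander.
- mallet: Hammer lying left of the jig; a bystander.
- tape: Roll of tape lying flat, 90 mm outside diameter, 24 mm high, right of the jig; a bystander.
- chisel: Wood chisel, 240 mm long, 26 mm high, lying crosswise on the near side of the jig; a bystander.
- sanding_block: Cork sanding block 100 x 60 x 35 mm, left of the jig; a bystander.
- offcut: Pale wooden offcut 90 x 45 x 20 mm, lying on the jig base between the stop pins; a bystander.

How it is judged:
At the end, for the whole second after the job is handed in: Both slides stand at rest (under 10 mm/s) at their first catch, 31 to 41 mm from the rest position (nominally 36 mm), each with its stop pin dropped to within 4 mm (value of joint left_slide between 0.031 and 0.041 m and velocity of joint left_slide between -0.01 and 0.01 m/s and value of joint each of left_pin, right_pin below 0.004 m and value of joint right_slide between 0.031 and 0.041 m and velocity of joint right_slide between -0.01 and 0.01 m/s); the robot touches nothing.
It fails at once if a stop pin's knob is touched by the robot (over 1 N) (contact force between any of the fingers, the arm and left_knob above 1 N or contact force between any of the fingers, the arm and right_knob above 1 N).
It fails at once if a push plate is pinched: fingers press on its front and its back at once (over 1 N each) ((contact force between the fingers and left_pad above 1 N and contact force between the fingers and left_back above 1 N) or (contact force between the fingers and right_pad above 1 N and contact force between the fingers and right_back above 1 N)).
It fails at once if a loose thing is shifted or lifted by more than 20 mm (distance of any of spacer, glue, mallet, tape, chisel, sanding_block, offcut from where it was at the start of the episode above 0.02 m).
It also fails if it takes over 48 s, if anything falls off the work surface, if the arm or the gripper's body presses on something with over 40 N, if the wrist force passes 120 N, or if a joint passes its speed limit or range.

## Robot

A 6-joint arm with a two-finger parallel gripper is mounted at the origin on the work surface. World frame = base frame: x ahead of the robot, y to its left, z up, the work surface at z = 0. Lengths are in m, angles in rad, forces in N, time in s.
With the tool pointing down it reaches from about 0.425 to 0.95 m from the base axis. Payload 14.7 kg.
Tool frame: the origin (TCP) lies between the finger pads; the fingertips stand bot.tips_ahead ahead of it and the grasp point (between the pads) lies 8 mm behind it (bot.tips_ahead is the distance from the TCP to the fingertips, in m); z points along the fingers, y is the direction in which the jaws open and shut (so a half turn about z gives the same grasp; the last joint's range is limited). The gripper opens to 85 mm and grips with 20 to 120 N. Pads are 22 mm wide; open, the fingers measure 114 mm over their backs; the gripper's body (76 mm by 85 mm) begins 54 mm behind the grasp point. The pads swing forward as they close: fully open they stand 13 mm farther back than shut.
Start: joints at [1.225, 0.48, 1.596, -0, 1.065, -0.047], TCP at [0.191, 0.621, 0.242] pointing down, gripper open.
Joint ranges: [-2.75, 2.75], [-0.82, 2.05], [0.23, 2.67], [-1.56, 4.7], [0.09, 2.69], [-2.92, 2.92]. Speed limits (rad/s): [1.89, 1.89, 2.39, 3.01, 3.01, 3.01].

## Interface

Orientations are given as a unit quaternion [w, x, y, z].
In Python, from cell import bot gives the robot as it stands.
- The arm moves only by the shell command python3 -m handwheel 'ROWS' [FORCE]. ROWS is JSON, one flat list of numbers, 7 for each row, row after row: the shift along the tool's x, y, z in m, then the turn, a rotation vector about the tool's x, y, z in degrees, then the finger opening in m, from 0 to 0.0854. In form: [tx, ty, tz, rx, ry, rz, jaw, tx, ty, tz, rx, ry, rz, jaw, ...]. A call has 1 to 12 rows; each row shifts and turns the commanded pose from where the row before left it, along the tool's axes as they then stand; what a row does not reach is not made up. A row lasts 1/8 s, in which the tool goes at most 62.5 mm and 10.7 degrees, less where a joint would pass 70% of its speed; a pose out of reach is approached as far as the arm can. A call with a gripper value outside its range is refused whole. The fingers move at their own pace and stop on an object; FORCE is the grip in N (left out, the last holds). Time passes only in rows, so rows that do not move let the fingers close. It gives the time, the measured TCP pose, the force and the opening at its end, in the units of the state.
- bot.sense(): the state, without advancing time (a new reading comes with each control period).
- bot.snapshot(name): name is "side" or "top" or "wrist"; returns the picture (420x560x3 uint8, red, green, blue); there is no depth.
- bot.camera_params(name): a dict with "fov_y" (degrees; the focal length in pixels is half the picture's height over the tangent of half this angle, whatever the lens; pixels are square), "cx", "cy" (the principal point, pixels), "extrinsics" (4x4, takes a point from camera to world coordinates); the wrist camera has in their place "T_tool_cam" (4x4, takes a point from camera to tool coordinates, whose origin is the TCP and whose axes are the flange's). Camera axes: x right, y down, z forward; pixel columns grow to the right and rows downward; lengths in m; the calibration is good to about 2 mm. A picture is of the moment at which its call begins: read the wrist's pose just before it. camera_params takes no time and is no camera call.
- bot.sign_off(): hands the job in, once; it reports no verdict.
The state is a dict: "t": time; "joint_positions": joint angles; "joint_velocities": joint speeds; "joint_torque": joint torques, N m; "position": TCP position; "eef_rot": TCP orientation; "force": force on the tool from outside, world axes, zero at the start; "moment": the same for the moment, N m; "width": finger opening in m.
Only numpy, scipy, OpenCV 4.12 (cv2) and the standard library are available. Lean on these libraries where they do the work, as an engineer would, in place of code of your own. Each camera call takes 0.05 s, during which the arm holds its last target. There are 200 camera calls.

## Working session

There is one attempt and no reset: what is moved stays moved. The work goes in short steps, Python scripts to look and compute and a shell command to move; the robot and the scene stay as the last step left them, time stands still between calls to the robot, and variables do not carry over. Pictures are saved under pics/ and viewed, about 8 in all and at most 12, crops included, and the job is handed in when it is done.

```bash
mkdir -p pics; ls
python3 - <<'E'
from cell import bot
import cv2
s=bot.sense();print(s['t'],s['position'],s['eef_rot'],s['force'],s['width'],bot.tips_ahead)
for n in ("top","side"):
    im=bot.snapshot(n);cv2.imwrite(f"pics/{n}0.png",im[:,:,::-1]);print(bot.camera_params(n))
print(bot.camera_params("wrist"))
E
```

```text
pics
0.0 [0.19116912 0.62081892 0.24165564] [-1.13613495e-04  1.48823747e-01  9.88863538e-01 -6.19112950e-04] [-0.79066668  0.45069694  0.51315814] 0.08533046664188212 0.011
{'fov_y': 53.84713272955236, 'cx': 283.57551756220386, 'cy': 209.8546870752044, 'extrinsics': array([[ 0.05659312, -0.97574338,  0.21147594,  0.406283  ],
       [-0.9983876 , -0.05437373,  0.01630002,  0.07275375],
       [-0.00440591, -0.21205743, -0.97724727,  0.97920764],
       [ 0.        ,  0.        ,  0.        ,  1.        ]])}
{'fov_y': 54.12492151015556, 'cx': 278.94360596206525, 'cy': 207.6350107937396, 'extrinsics': array([[ 0.78187223, -0.3705659 ,  0.5013549 ,  0.18497228],
       [-0.62336003, -0.45190342,  0.63812661, -0.42835785],
       [-0.00990397, -0.81145808, -0.58432671,  0.56575649],
       [ 0.        ,  0.        ,  0.        ,  1.        ]])}
{'fov_y': 58.582481630892026, 'cx': 288.15181817857837, 'cy': 208.44268624689113, 'T_tool_cam': array([[ 5.49568449e-04, -9.60207934e-01, -2.79285555e-01,
         7.04310051e-02],
       [ 9.99999847e-01,  5.12385231e-04,  2.06140277e-04,
         6.94718419e-04],
       [-5.48357357e-05, -2.79285625e-01,  9.60208069e-01,
        -1.30692322e-01],
       [ 0.00000000e+00,  0.00000000e+00,  0.00000000e+00,
         1.00000000e+00]])}
```

View pics/top0.png

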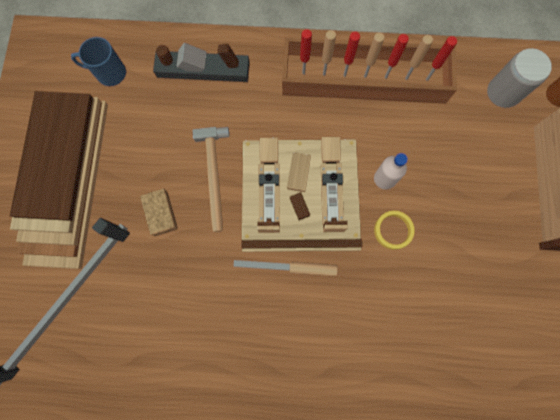

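View pics/side0.png

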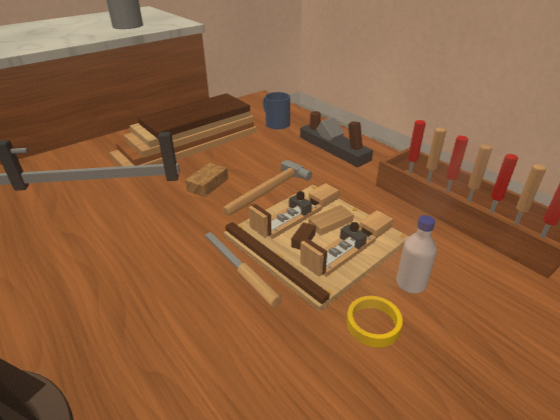

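Top: jig spans about (243,140)–(361,248), dark strip at v≈243, knobs near (268,178) and (333,177), push plates near v≈225. Side: plates at (260,219) and (313,256). Next I'll zoom in to pick points.

```bash
cat > h.py <<'E'
import numpy as np,cv2
from cell import bot
from scipy.spatial.transform import Rotation as R
def cam(n,s=None):
    p=bot.camera_params(n);f=210/np.tan(np.radians(p['fov_y']/2))
    if n=='wrist':
        q=s['eef_rot'];T=np.eye(4);T[:3,:3]=R.from_quat([q[1],q[2],q[3],q[0]]).as_matrix();T[:3,3]=s['position'];E=T@p['T_tool_cam']
    else:E=p['extrinsics']
    return f,p['cx'],p['cy'],E
def ray(c,u,v,z):
    f,cx,cy,E=c;d=E[:3,:3]@[(u-cx)/f,(v-cy)/f,1];o=E[:3,3];return o+d*(z-o[2])/d[2]
def proj(c,P):
    f,cx,cy,E=c;q=E[:3,:3].T@(np.array(P)-E[:3,3]);return np.array([cx+f*q[0]/q[2],cy+f*q[1]/q[2]])
E
python3 - <<'E'
from h import *
t=cv2.imread('pics/top0.png');s=cv2.imread('pics/side0.png')
a=cv2.resize(t[125:260,230:375],None,fx=5,fy=4.4*5/4.4,interpolation=cv2.INTER_CUBIC)[:600]
cv2.imwrite('pics/topz.png',a[:,:725])
c=cam('top')
g=t.max(2)
m=((g<75)).astype('uint8');m[:, :235]=0;m[:,370:]=0;m[:232]=0;m[255:]=0
k=max(cv2.findContours(m,0,2)[0],key=cv2.contourArea)
r=cv2.minAreaRect(k);print(r,cv2.boxPoints(r))
for u,v in cv2.boxPoints(r):print(ray(c,u,v,.03))
E
```

```text
((331.2500305175781, 241.25003051757812), (0.7071067094802856, 1.4142134189605713), 45.0) [[330.50003 241.50003]
 [331.50003 240.50003]
 [332.00003 241.00003]
 [331.00003 242.00003]]
[ 0.54305813 -0.02384661  0.03      ]
[ 0.54551255 -0.02607664  0.03      ]
[ 0.54441428 -0.02726653  0.03      ]
[ 0.54196106 -0.02503648  0.03      ]
```

View pics/topz.png

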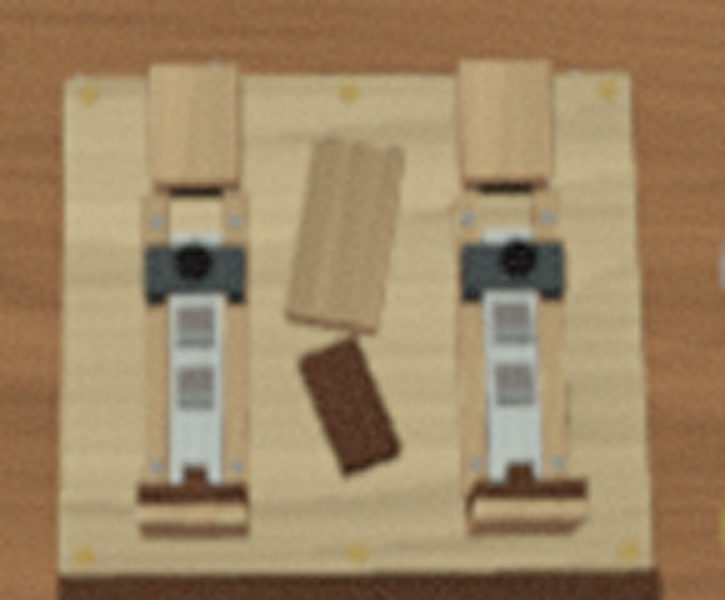

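Run:
```python
from h import *
c=cam('top')
def P(u,v,z):return ray(c,230+(u-2)/5,125+(v-2)/5,z)
kl,kr=P(194,262,.070),P(518,258,.070);print('knobs',kl,kr,np.linalg.norm(kl-kr))
cs=[P(66,76,.015),P(630,73,.015)];print('far corners',cs, np.linalg.norm(cs[0]-cs[1]))
d=(kl-kr);print('yaw knobs',np.degrees(np.arctan2(-d[0],d[1])));d=cs[0]-cs[1];print('yaw far',np.degrees(np.arctan2(-d[0],d[1])))
e=[P(59,574,.03),P(660,571,.03)];d=e[0]-e[1];print('strip',e,np.linalg.norm(d),np.degrees(np.arctan2(-d[0],d[1])))
yaw=np.arctan2(-(kl-kr)[0],(kl-kr)[1]);ex=np.array([np.cos(yaw),np.sin(yaw),0]);ey=np.array([-ex[1],ex[0],0])
for k in(kl,kr):
  f=k-.125*ex
  for w in(.025,-.025):
    for z in(.081,.029):
      print((proj(c,[*(f+w*ey)[:2],z])-[230,125])*5+2)
```

```text
knobs [0.67795987 0.126971   0.07      ] [ 0.68806229 -0.02104184  0.07      ] 0.14835720052153464
far corners [array([0.78668371, 0.19978697, 0.015     ]), array([ 0.80357747, -0.07908427,  0.015     ])] 0.2793824695006501
yaw knobs 3.9045923958465436
yaw far 3.4666879405405124
strip [array([0.53641055, 0.1820754 , 0.03      ]), array([ 0.55336281, -0.09539212,  0.03      ])] 0.27798489264053344 3.4962178603222958
[137.24067339 528.30358509]
[144.75154073 546.64277699]
[250.87664648 526.92785386]
[252.37530354 545.3416188 ]
[474.48286363 524.22077046]
[464.14764206 542.78131699]
[588.18787803 522.84420338]
[571.83333207 541.4794101 ]
```

Jig yaw ≈ 3.5°; left face at ≈(0.553, 0.119), right face at ≈(0.563, −0.029). I'll move to in front of the left plate, fingers shut.

```bash
python3 -m handwheel '[-0.041,-0.0355,0,0,0,0,0, -0.041,-0.0355,0,0,0,0,0, -0.041,-0.0355,0,0,0,0,0, -0.041,-0.0355,0,0,0,0,0, -0.041,-0.0355,0,0,0,0,0, -0.041,-0.0355,0,0,0,0,0, -0.041,-0.0355,0,0,0,0,0, -0.041,-0.0355,0,0,0,0,0, -0.041,-0.0355,0,0,0,0,0, -0.041,-0.0355,0,0,0,0,0, -0.041,-0.0355,0,0,0,0,0]' 20
python3 -m handwheel '[0,0,0,0,0,-10.3,0, 0,0,0,0,0,-10.3,0, 0,0,0,0,0,0,0, 0,0,0,0,0,0,0]'
python3 - <<'E'
from h import *
s=bot.sense();im=bot.snapshot('wrist');cv2.imwrite('pics/w1.png',im[:,:,::-1])
c=cam('wrist',s);print(s['t'],s['position'],s['eef_rot'],s['width'],s['force'])
ex=np.array([.99813,.061])
for f in([.553,.119],[.563,-.029]):
  for w in(.025,-.025):
    p=np.array(f)+w*np.array([-ex[1],ex[0]]);print(proj(c,[*p,.081]),proj(c,[*p,.029]))
E
```

```text
t: 1.48
position: [0.508, 0.1135, 0.2422]
eef_rot: [-0.0, 0.149, 0.989, 0.0]
force: [0.7, 0.4, -0.2]
width: -0.0001
t: 1.98
position: [0.5072, 0.1153, 0.2422]
eef_rot: [-0.0, -0.028, 1.0, -0.0]
force: [-0.2, 0.2, 0.3]
width: 0.0
1.975 [0.50724512 0.11533926 0.24221352] [-1.17298322e-04 -2.83070527e-02  9.99599268e-01 -2.33338360e-05] 2.3643747662514633e-05 [-0.19956054  0.24529663  0.27350189]
[318.70569228 244.24628985] [314.49981722 224.33516137]
[258.85221694 244.46175019] [262.8876738 224.5239907]
[141.32868901 245.94874886] [161.52404623 225.82704747]
[ 81.58868915 246.16361297] [109.99630075 226.01542614]
```

View pics/w1.png

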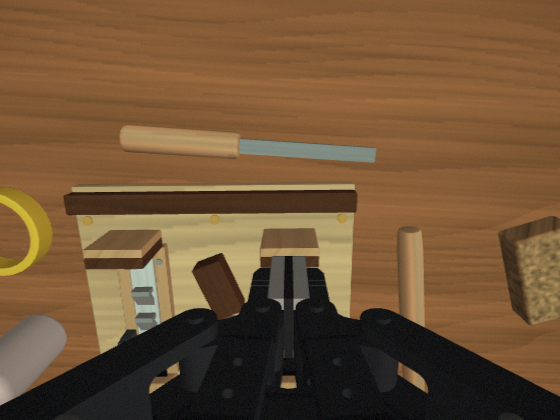

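Wrist view: the left plate's pale face top edge is at about (261–318, 248), and the right plate's at about (86–147, 249). Both are roughly 3 mm farther than predicted, with lateral position good. I'll descend and find contact by force.

```bash
python3 -m handwheel '[0,0,0.0465,0,0,0,0, 0,0,0.0465,0,0,0,0, 0,0,0.0465,0,0,0,0, 0,0,0.0465,0,0,0,0, 0,0,0,0,0,0,0]'
python3 -m handwheel '[-0.008,0,0,0,0,0,0, -0.008,0,0,0,0,0,0, -0.004,0,0,0,0,0,0, 0,0,0,0,0,0,0]'
for i in 1 2 3; do python3 -m handwheel '[-0.002,0,0,0,0,0,0, 0,0,0,0,0,0,0]'; done
```

```text
t: 2.65
position: [0.5051, 0.115, 0.054]
eef_rot: [-0.003, -0.03, 1.0, -0.0]
force: [-0.7, 0.2, 0.2]
width: -0.0001
t: 3.15
position: [0.5281, 0.1165, 0.057]
eef_rot: [0.001, -0.03, 1.0, 0.0]
force: [0.1, -0.1, 0.3]
width: -0.0002
t: 3.4
position: [0.5293, 0.1166, 0.0564]
eef_rot: [0.0, -0.03, 1.0, -0.0]
force: [-0.5, -0.0, 0.2]
width: 0.0001
t: 3.65
position: [0.5315, 0.1167, 0.0563]
eef_rot: [0.0, -0.03, 1.0, -0.0]
force: [0.3, -0.2, -0.3]
width: 0.0002
t: 3.9
position: [0.5335, 0.1168, 0.0563]
eef_rot: [0.0, -0.03, 1.0, -0.0]
force: [-0.2, -0.0, 0.3]
width: 0.0001
```

```bash
for i in 1 2 3 4 5 6 7 8; do python3 -m handwheel '[-0.002,0,0,0,0,0,0, 0,0,0,0,0,0,0]' | egrep 'pos|force'; done
```

```text
position: [0.5355, 0.1169, 0.0563]
force: [0.4, 0.7, -0.8]
position: [0.5375, 0.1171, 0.0563]
force: [0.1, -0.2, 0.4]
position: [0.5395, 0.1172, 0.0563]
force: [-0.9, -0.1, -0.5]
position: [0.5415, 0.1173, 0.0563]
force: [-0.1, -0.4, -0.6]
position: [0.5435, 0.1174, 0.0563]
force: [-0.3, -0.1, 0.1]
position: [0.5449, 0.1175, 0.0562]
force: [-2.2, 0.5, 2.1]
position: [0.5471, 0.1177, 0.0562]
force: [-4.2, -0.9, 2.3]
position: [0.5493, 0.1178, 0.0562]
force: [-4.1, 0.6, 1.2]
```

Contact at TCP x≈0.5445 (about −4 N, the spring preload). The target TCP x is ≈0.594 for 50 mm of travel.

```bash
python3 -m handwheel '[-0.004,0,0,0,0,0,0, -0.004,0,0,0,0,0,0, -0.004,0,0,0,0,0,0, -0.004,0,0,0,0,0,0, -0.004,0,0,0,0,0,0, -0.004,0,0,0,0,0,0, -0.004,0,0,0,0,0,0, -0.003,0,0,0,0,0,0, -0.003,0,0,0,0,0,0, -0.002,0,0,0,0,0,0, 0,0,0,0,0,0,0]'
for i in 1 2 3; do python3 -m handwheel '[-0.003,0,0,0,0,0,0, 0,0,0,0,0,0,0]' | egrep 'pos|force'; done
```

```text
t: 7.28
position: [0.5846, 0.1201, 0.0562]
eef_rot: [-0.001, -0.03, 1.0, 0.0]
force: [-8.1, 2.6, 4.6]
width: 0.0
position: [0.5876, 0.1203, 0.0562]
force: [-8.4, 1.9, 5.1]
position: [0.5904, 0.1205, 0.0562]
force: [-9.4, 1.8, 4.2]
position: [0.5932, 0.1206, 0.0561]
force: [-8.9, 2.2, 4.8]
```

Travel is ≈49 mm and the force ≈9 N fits that. Backing off and watching where the force vanishes.

```bash
for i in 1 2 3 4 5 6; do python3 -m handwheel '[0.004,0,0,0,0,0,0, 0,0,0,0,0,0,0]' | egrep 'pos|force'; done
python3 -m handwheel '[0.01,0,0,0,0,0,0, 0.02,0,0,0,0,0,0, 0.02,0,0,0,0,0,0, 0,0,0,0,0,0,0]' | egrep 't:|pos|force'
python3 -m handwheel '[0,0,-0.04,0,0,0,0, 0,0,-0.04,0,0,0,0, 0,0,0,0,0,0,0]'
python3 - <<'E'
from h import *
t=bot.snapshot('top')[:,:,::-1];cv2.imwrite('pics/t2.png',t)
s=bot.snapshot('side')[:,:,::-1];cv2.imwrite('pics/s2.png',s)
a=cv2.resize(t[125:260,230:375],(400,372),interpolation=2);b=cv2.resize(s[170:310,220:410],(400,295),interpolation=2)
o=np.zeros((372,800,3),'uint8');o[:,:400]=a;o[:295,400:]=b;cv2.imwrite('pics/z2.png',o)
E
```

```text
position: [0.5886, 0.1203, 0.0561]
force: [-11.4, 1.8, 5.5]
position: [0.5851, 0.1201, 0.0561]
force: [-7.8, 1.2, 2.7]
position: [0.5812, 0.1198, 0.0562]
force: [-7.5, 1.6, 3.0]
position: [0.5787, 0.1196, 0.0564]
force: [0.5, -0.4, -0.9]
position: [0.5741, 0.1193, 0.0563]
force: [-0.5, 0.6, 0.5]
position: [0.5699, 0.119, 0.0563]
force: [-0.1, 0.3, -0.9]
t: 10.02
position: [0.5185, 0.1159, 0.0563]
eef_rot: [-0.001, -0.031, 1.0, -0.0]
force: [-0.2, 0.4, 0.5]
t: 10.4
position: [0.5228, 0.1164, 0.1391]
eef_rot: [0.003, -0.03, 1.0, 0.0]
force: [-0.2, -0.5, -0.8]
width: -0.0001
```

View pics/z2.png

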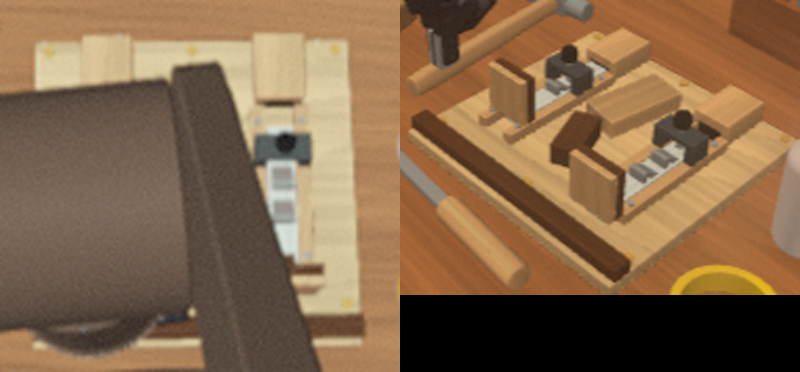

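The side view shows the left plate advanced (at about (511,92)), the right one still at rest, and the pin knobs down. The force vanished at ≈36 mm, so the left slide has caught. Now the right one, 150 mm along −y of the tool; contact expected near TCP x≈0.5537.

```bash
python3 -m handwheel '[0,-0.04,0,0,0,0,0, 0,-0.04,0,0,0,0,0, 0,-0.04,0,0,0,0,0, 0,-0.03,0,0,0,0,0, 0,0,0,0,0,0,0, 0,0,0,0,0,0,0]'
python3 -m handwheel '[0,0,0.03,0,0,0,0, 0,0,0.03,0,0,0,0, 0,0,0.02,0,0,0,0, 0,0,0,0,0,0,0]'
python3 -m handwheel '[-0.004,0,0,0,0,0,0, -0.004,0,0,0,0,0,0, 0,0,0,0,0,0,0, 0,0,0,0,0,0,0]'
```

```text
t: 11.25
position: [0.529, -0.0334, 0.1355]
eef_rot: [-0.001, -0.03, 1.0, 0.0]
force: [0.2, 0.6, -0.5]
width: 0.0001
t: 11.75
position: [0.5282, -0.0326, 0.0549]
eef_rot: [-0.002, -0.031, 1.0, 0.0]
force: [0.1, 0.1, 0.4]
width: 0.0001
t: 12.25
position: [0.5376, -0.0332, 0.0566]
eef_rot: [0.0, -0.03, 1.0, -0.0]
force: [0.2, -0.4, 0.5]
width: -0.0001
```

```bash
python3 -m handwheel '[-0.003,0,0,0,0,0,0, -0.003,0,0,0,0,0,0, -0.002,0,0,0,0,0,0, 0,0,0,0,0,0,0]'| egrep 'pos|force'
for i in 1 2 3 4 5 6 7 8; do python3 -m handwheel '[-0.002,0,0,0,0,0,0, 0,0,0,0,0,0,0]' | egrep 'pos|force'; done
```

```text
position: [0.5456, -0.0327, 0.0563]
force: [-0.6, 0.2, -0.4]
position: [0.5476, -0.0326, 0.0563]
force: [0.1, -0.9, 0.3]
position: [0.5496, -0.0325, 0.0563]
force: [0.2, -0.3, -0.8]
position: [0.5516, -0.0324, 0.0563]
force: [0.2, 0.0, 0.3]
position: [0.5536, -0.0322, 0.0563]
force: [-0.1, 0.1, 0.2]
position: [0.5549, -0.0321, 0.0562]
force: [-3.5, -1.1, 2.7]
position: [0.5572, -0.0319, 0.0562]
force: [-4.3, -0.0, 2.2]
position: [0.5594, -0.0318, 0.0562]
force: [-3.9, 0.2, 1.1]
position: [0.5614, -0.0317, 0.0562]
force: [-4.9, 0.2, 1.9]
```

```bash
python3 -m handwheel '[-0.004,0,0,0,0,0,0, -0.004,0,0,0,0,0,0, -0.004,0,0,0,0,0,0, -0.004,0,0,0,0,0,0, -0.004,0,0,0,0,0,0, -0.004,0,0,0,0,0,0, -0.004,0,0,0,0,0,0, -0.003,0,0,0,0,0,0, -0.002,0,0,0,0,0,0, -0.002,0,0,0,0,0,0, 0,0,0,0,0,0,0]' | egrep 'pos|force'
for i in 1 2; do python3 -m handwheel '[-0.003,0,0,0,0,0,0, 0,0,0,0,0,0,0]' | egrep 'pos|force'; done
```

```text
position: [0.5957, -0.0295, 0.0562]
force: [-8.2, 1.2, 3.8]
position: [0.5985, -0.0293, 0.0562]
force: [-9.6, 1.1, 4.8]
position: [0.6014, -0.0291, 0.0562]
force: [-8.7, 1.1, 5.2]
```

```bash
for i in 1 2 3 4 5; do python3 -m handwheel '[0.004,0,0,0,0,0,0, 0,0,0,0,0,0,0]' | egrep 'pos|force'; done
python3 -m handwheel '[0.01,0,0,0,0,0,0, 0.02,0,0,0,0,0,0, 0.02,0,0,0,0,0,0, 0,0,0,0,0,0,0]' | egrep 't:|pos|force'
python3 -m handwheel '[0,0,-0.05,0,0,0,0, 0,0,-0.05,0,0,0,0, 0,0,-0.05,0,0,0,0, 0.04,0,0,0,0,0,0, 0,0,0,0,0,0,0, 0,0,0,0,0,0,0]'
python3 - <<'E'
from h import *
s=bot.sense();print(s['t'],s['force'],s['joint_velocities'].round(3))
w=bot.snapshot('wrist')[:,:,::-1];cv2.imwrite('pics/w3.png',w)
S=bot.snapshot('side')[:,:,::-1];cv2.imwrite('pics/s3.png',S)
b=cv2.resize(S[170:310,220:410],(400,295),interpolation=2)
o=np.zeros((300,800,3),'uint8');o[:,:400]=cv2.resize(w,(400,300));o[:295,400:]=b;cv2.imwrite('pics/z3.png',o)
E
```

```text
position: [0.5973, -0.0294, 0.0562]
force: [-8.8, 0.9, 3.3]
position: [0.5933, -0.0296, 0.0562]
force: [-7.5, 1.1, 3.2]
position: [0.5905, -0.03, 0.0563]
force: [-3.2, 0.2, -0.7]
position: [0.5866, -0.0303, 0.0564]
force: [0.1, 0.3, 0.3]
position: [0.5821, -0.0305, 0.0563]
force: [-0.2, -0.5, -0.0]
t: 18.38
position: [0.5306, -0.0335, 0.0563]
eef_rot: [-0.001, -0.03, 1.0, 0.0]
force: [0.8, -0.4, 0.3]
t: 19.12
position: [0.4933, -0.036, 0.2065]
eef_rot: [0.001, -0.03, 1.0, -0.0]
force: [0.4, -0.4, -0.4]
width: -0.0
19.125 [ 0.39116941 -0.43898339 -0.42071601] [ 0.003  0.015 -0.011  0.002  0.    -0.   ]
```

View pics/z3.png

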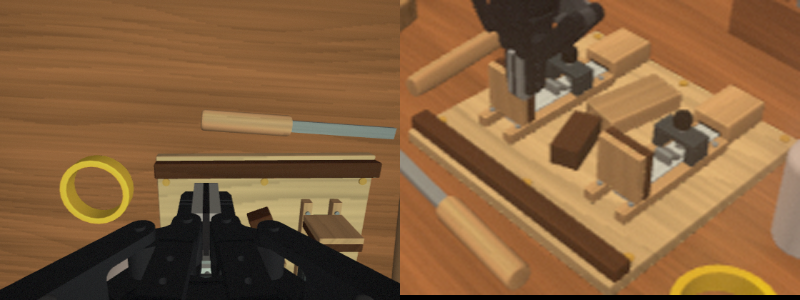

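Side view: both plates stand advanced with the knobs down, and the loose things are unmoved. I'll check travel numerically, then hand in.

Run:
```python
from h import *
c=cam('side');ex=np.array([.99813,.061]);ey=np.array([-ex[1],ex[0]])
for n,f in(('L',[.556,.119]),('R',[.566,-.030])):
  for d in(0,.036,.066):
    p=np.array(f)+d*ex
    print(n,d,[((proj(c,[*(p+w*ey),z])-[220,170])*2.107+[400,0]).round() for w,z in((.025,.081),(-.025,.081),(-.025,.029))])
a,b=cv2.imread('pics/s2.png'),cv2.imread('pics/s3.png')
o=np.hstack([cv2.resize(x[170:310,220:410],(400,295),interpolation=2) for x in(a,b)]);
```

```text
L 0 [array([459.,  77.]), array([492., 100.]), array([494., 143.])]
L 0.036 [array([487.,  63.]), array([521.,  84.]), array([522., 127.])]
L 0.066 [array([510.,  51.]), array([544.,  72.]), array([544., 114.])]
R 0 [array([568., 151.]), array([611., 180.]), array([608., 225.])]
R 0.036 [array([597., 133.]), array([640., 160.]), array([636., 205.])]
R 0.066 [array([620., 118.]), array([663., 145.]), array([658., 189.])]
```

Observed corners, left (489,62) and right (598,130), match the 36 mm prediction. Handing in.

```bash
python3 -c "
from cell import bot
print(bot.sign_off(), bot.sense()['t'])"
```

```text
the job is handed in; nothing more can be done
the job is handed in; nothing more can be done
```

Both slides now appear to stand held at their first catch, and I handed the job in shortly after 19.1 s on the robot's clock, against the 48 s limit. The hand-in gave no verdict.

- **Pushes:** With the gripper shut I pushed the left slide about 49 mm and the right about 47 mm past rest, at up to about 11 N along the push. Then I backed off and let each go.
- **Travel:** The contact force vanished near 36 mm for both slides on the way back. In the side view the plate corners match the 36 mm prediction within a few pixels of the enlarged crop. They are clearly away from the 0 and 66 mm positions.
- **Pins and surroundings:** The knobs look down and the loose things in view look unmoved. I judged both by eye only, and I had no direct reading of the slide or pin joints. The arm ended clear of everything, with only noise on the force reading.
- **Disagreement:** The first top-view estimate put the plate faces about 3 mm too near. I measured the travel from the felt contact instead.

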